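# Finish packing the party-favour tin

## Task

The open round tin on the garage bench is being packed with cork-stoppered party jars, one in the middle and six around it, but two places opposite each other in the ring are still empty. Stand the two loose jars that are the same size as those in the tin upright in the two empty places, one in each, fully down on the tin's floor, setting them down gently rather than dropping them. The wide jar does not belong: leave it standing where it is.

Things in the scene. Friction and masses are not known exactly. Their poses are not given: they have to be found in the camera images.
- jar_a_center (a point): Jar A: loose squat white ceramic jar with cork, same as the five in the tin: body 50 mm in diameter up to 40 mm above its underside, 6 mm shoulder, then round neck and cork 30 mm in diameter from 46 mm to the top at 80 mm; about 0.12 kg. Point on its axis half-way up, 40 mm above its underside; z up. Grip it from above by neck and cork: in the tin there is no room for fingers round the body.
- jar_b_center (a point): Jar B: same as jar A in every respect; either jar may go in either place. Both start upright on the bench. In the tin, the neighbouring corks stand 56 mm from an empty place's centre, so fingers that close along the tin's y axis have most room; open them only to about 50 mm to let go.
- tin: open round steel tin, fixed: 170 mm inside, 174 mm outside, 40 mm high, floor 3 mm thick. Origin: centre of its underside, on the bench; z up. Five loose jars: one at the centre, four 56 mm from it at 60, 120, 240 and 300 degrees from the tin's x axis. The two empty places are on that axis, 56 mm from the centre, on its +x and -x sides, with about 6 mm free to neighbours and 4 mm to the wall.
- wide_jar_center (a point): wide jar, a bystander of the same make, too big for the tin: 72 mm in diameter, 100 mm tall, cork 42 mm in diameter. Point on its axis half-way up, 50 mm above the bench. It and a slim jar (32 mm in diameter, 100 mm tall, not listed) stand among jars A and B, the axes at least 90 mm apart.
Not all that is in view belongs to the job. What is shaped like the part that bears jar_b_center but green is not meant. Leave any turquoise look-alike of the part that bears jar_a_center alone.

How it is judged:
At the end, for the whole second after the job is handed in: Jars A and B stand one in each empty place: within 15 mm of the place's centre along the tin's x and y axes, upright within 10 degrees, down on the tin's floor (centre 43 mm above the tin's underside, within 6 mm), and at rest ((((x of jar_a_center in the frame of tin between 0.041 and 0.071 m and y of jar_a_center in the frame of tin between -0.015 and 0.015 m and z of jar_a_center in the frame of tin between 0.037 and 0.049 m and angle between jar_a_center's own z axis and vertical below 0.175 rad) and (x of jar_b_center in the frame of tin between -0.071 and -0.041 m and y of jar_b_center in the frame of tin between -0.015 and 0.015 m and z of jar_b_center in the frame of tin between 0.037 and 0.049 m and angle between jar_b_center's own z axis and vertical below 0.175 rad)) or ((x of jar_a_center in the frame of tin between -0.071 and -0.041 m and y of jar_a_center in the frame of tin between -0.015 and 0.015 m and z of jar_a_center in the frame of tin between 0.037 and 0.049 m and angle between jar_a_center's own z axis and vertical below 0.175 rad) and (x of jar_b_center in the frame of tin between 0.041 and 0.071 m and y of jar_b_center in the frame of tin between -0.015 and 0.015 m and z of jar_b_center in the frame of tin between 0.037 and 0.049 m and angle between jar_b_center's own z axis and vertical below 0.175 rad))) and linear speed of each of jar_a, jar_b below 0.02 m/s); the robot touches nothing.
It fails at once if jar A or B falls freely (faster than 0.7 m/s out of the fingers: a drop of about 25 mm) ((linear speed of jar_a above 0.7 m/s and contact force between the fingers and jar_a below 0.1 N) or (linear speed of jar_b above 0.7 m/s and contact force between the fingers and jar_b below 0.1 N)).
It fails at once if the wide jar is moved by more than 30 mm (distance of wide_jar_center from where it was at the start of the episode above 0.03 m).
It also fails if it takes over 56 s, if anything falls off the work surface, if the arm or the gripper's body presses on something with over 40 N, if the wrist force passes 120 N, or if a joint passes its speed limit or range.

## Robot

A 6-joint arm with a two-finger parallel gripper is mounted at the origin on the work surface. World frame = base frame: x ahead of the robot, y to its left, z up, the work surface at z = 0. Lengths are in m, angles in rad, forces in N, time in s.
With the tool pointing down it reaches from about 0.375 to 0.925 m from the base axis. Payload 5.7 kg.
Tool frame: the origin (TCP) lies midway between the tips of the shut fingers; the grasp point (between the pads) lies 19 mm behind it; z points along the fingers, y is the direction in which the jaws open and shut (so a half turn about z gives the same grasp; the last joint's range is limited). The gripper opens to 88 mm and grips with 3 to 60 N. Pads are 20 mm wide; open, the fingers measure 115 mm over their backs; the gripper's body (75 mm by 178 mm) begins 61 mm behind the grasp point.
Start: joints at [-1.23, 0.359, 1.51, -0, 1.272, -0.115], TCP at [0.264, -0.539, 0.196] pointing down, gripper open.
Joint ranges: [-2.97, 2.97], [-1.01, 2.36], [0.21, 2.38], [-0.96, 4.11], [0.2, 2.71], [-2.98, 2.98]. Speed limits (rad/s): [2.39, 2.39, 3.14, 3.14, 3.14, 3.14].

## Interface

Orientations are given as [roll, pitch, yaw] about the fixed x, y, z axes, in that order (R = Rz(yaw) Ry(pitch) Rx(roll)).
In Python, from bench import robot gives the robot as it stands. The module is installed in compiled form; this text tells all that it offers.
- The arm moves only by the tool jog_arm, never from a script. Its argument "moves" is a list of rows, each a list of 3 entries, a list of its own where there are three numbers: the shift along the tool's x, y, z in m, then the turn, a rotation vector about the tool's x, y, z in rad, then the finger opening in m, from 0 to 0.0878. In form: [[[dx, dy, dz], [ax, ay, az], gripper], ...]. A call has 1 to 20 rows; each row shifts and turns the commanded pose from where the row before left it, along the tool's axes as they then stand; what a row does not reach is not made up. A row lasts 1/12 s, in which the tool goes at most 41.7 mm and 7.16 degrees, less where a joint would pass 70% of its speed; a pose out of reach is approached as far as the arm can. A call with a gripper value outside its range is refused whole. The fingers move at their own pace and stop on an object; "force" is the grip in N (left out, the last holds). Time passes only in rows, so rows that do not move let the fingers close. It gives the time, the measured TCP pose, the force and the opening at its end, in the units of the state.
- robot.read_state(): the state, without advancing time (a new reading comes with each control period).
- robot.capture(name): name is "scene" or "top"; returns a dict with "image" (384x512x3 uint8, blue, green, red), "z_map" (384x512 float32, m along the optical axis (not along the pixel's ray), 0 where there is no reading), "fovy" (degrees; the focal length in pixels is half the picture's height over the tangent of half this angle, whatever the lens; pixels are square), "cx", "cy" (the principal point, pixels), "xyz" and "attitude" of the camera in the world. Camera axes: x right, y down, z forward; pixel columns grow to the right and rows downward; lengths in m; the calibration is good to about 2 mm. A picture is of the moment at which its call begins.
- robot.sign_off(): hands the job in, once; it reports no verdict.
The state is a dict: "time": time; "joint_pos": joint angles; "joint_velocities": joint speeds; "joint_torque": joint torques, N m; "ee_pos": TCP position; "tool_rot": TCP orientation; "contact_force": force on the tool from outside, world axes, zero at the start; "wrist_torque": the same for the moment, N m; "finger_gap": finger opening in m.
Only numpy, scipy, OpenCV 4.12 (cv2) and the standard library are available. Lean on these libraries where they do the work, as an engineer would, in place of code of your own. Each camera call takes 0.05 s, during which the arm holds its last target.

## Working session

There is one attempt and no reset: what is moved stays moved. The work goes in short steps, Python scripts to look and compute and a tool call to move; the robot and the scene stay as the last step left them, time stands still between calls to the robot, and variables do not carry over. Pictures are saved under pics/ and viewed, and the job is handed in when it is done.

Besides the shell and the picture viewer there is one more tool, called after "Request:" as name([rows], argument=value, ...), one row to a line, values as JSON. jog_arm: Moves the arm, as the interface text tells. Its arguments: {"type":"object","properties":{"moves":{"type":"array","items":{"type":"array"}},"force":{"type":"number"}},"required":["moves"]}

```bash
mkdir -p pics
python3 - <<'E'
from bench import robot
import cv2,pickle
print(robot.read_state())
for n in("scene","top"):
    d=robot.capture(n); pickle.dump(d,open(n+".pkl","wb")); cv2.imwrite(f"pics/{n}0.png",d["image"]); print({k:v for k,v in d.items() if k not in("image","z_map")})
E
```

```text
{'time': 0.0, 'joint_pos': array([-1.23011409e+00,  3.59498237e-01,  1.51144071e+00, -1.23177132e-05,
        1.27253187e+00, -1.15109132e-01]), 'joint_velocities': array([-0.00046029, -0.00092455,  0.00061843,  0.00109704, -0.00146068,
        0.0004194 ]), 'joint_torque': array([ 9.73940696e-04, -5.15365541e+01, -2.70727783e+01,  6.71768747e-02,
        3.45998956e-02, -1.33112330e-04]), 'ee_pos': array([ 0.26383151, -0.5380331 ,  0.19531055]), 'tool_rot': array([-3.13972557e+00, -2.04027076e-04,  4.55794807e-01]), 'contact_force': array([ 0.63269085, -0.39756775,  0.48591107]), 'wrist_torque': array([-0.01492489, -0.02845124, -0.04107723]), 'finger_gap': 0.08802553251265398}
{'fovy': 49.79648857271832, 'cx': 262.39453689839974, 'cy': 194.5592838385867, 'xyz': array([ 1.00424092, -0.62180504,  0.63335425]), 'attitude': array([-2.1840217 ,  0.01187213,  0.54121775])}
{'fovy': 53.00269076718728, 'cx': 253.28767790189357, 'cy': 193.93198591241665, 'xyz': array([0.50823708, 0.09991902, 0.85466395]), 'attitude': array([-3.08336519, -0.02931016, -1.54135538])}
```

View pics/scene0.png

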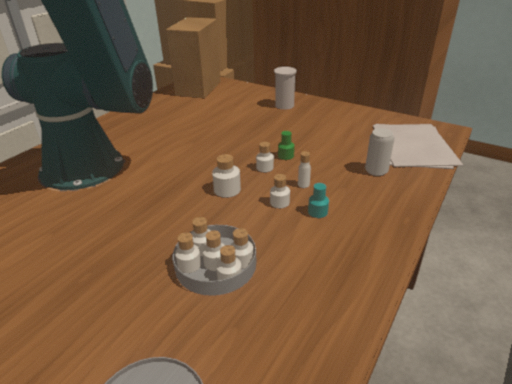

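View pics/top0.png

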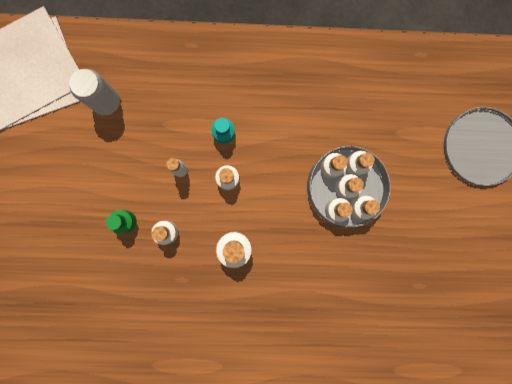

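The scene shows the tin with 5 jars at top (348,187). The white jars with cork are at top (227,177) and (163,233), the wide jar is at (234,250) and the slim one at (177,167). The green and turquoise ones are decoys. Next I measure with depth.

```bash
cat > h.py <<'E'
import numpy as np,cv2
from scipy.spatial.transform import Rotation as R
def cloud(d):
    z=d["z_map"];h,w=z.shape;f=h/2/np.tan(np.radians(d["fovy"])/2)
    v,u=np.mgrid[:h,:w]
    p=np.stack([(u-d["cx"])*z/f,(v-d["cy"])*z/f,z],-1)
    W=p@R.from_euler("xyz",d["attitude"]).as_matrix().T+d["xyz"]
    W[z<=0]=np.nan
    return W
def circ(P,r=None):
    from scipy.optimize import least_squares
    x0=[*P.mean(0)]+([] if r else [.02])
    f=lambda q: np.hypot(P[:,0]-q[0],P[:,1]-q[1])-(r or q[2])
    return least_squares(f,x0,loss="soft_l1",f_scale=.001).x
def tops(d,lo,hi):
    W=cloud(d);m=((W[...,2]>lo)&(W[...,2]<hi)).astype(np.uint8)
    n,l,s,c=cv2.connectedComponentsWithStats(m)
    for i in range(1,n):
        if s[i,4]<25: continue
        P=W[l==i]; 
        if np.ptp(P[:,0])>.15: continue
        e=cv2.minEnclosingCircle(P[:,:2].astype(np.float32))
        print(np.round(c[i]),s[i,4],"mean",P.mean(0).round(4),"mec",np.round(e[0],4),round(e[1],4),"bgr",d["image"][l==i].mean(0).round())
E
python3 - <<'E'
from h import *
import pickle
for n in("top","scene"):
    d=pickle.load(open(n+".pkl","rb"));print(n);W=cloud(d)
    b=W[(abs(W[...,2])<.01)];print("bench z",np.median(b[:,2]))
    tops(d,.072,.09)
    print("tall");tops(d,.09,.11)
    # tin rim
d=pickle.load(open("top.pkl","rb"));W=cloud(d)
m=(W[...,2]>.03)&(W[...,2]<.05);m[:,:295]=0;m[:,400:]=0
P=W[m];c=P[:,:2].mean(0);
for k in range(5):
    r=np.hypot(*(P[:,:2]-c).T);Q=P[(r>.079)&(r<.095)];q=circ(Q);c=q[:2]
print("tin",q,len(Q))
E
```

```text
top
bench z 0.0003383708151951659
[102.  97.] 131 mean [0.7399 0.3906 0.0807] mec [0.7507 0.4053] 0.0317 bgr [79. 87. 94.]
[222. 125.] 181 mean [0.6932 0.1469 0.0797] mec [0.6938 0.1471] 0.0153 bgr [167. 184.  62.]
[366. 159.] 194 mean [ 0.6321 -0.1494  0.0829] mec [ 0.6324 -0.1504] 0.0153 bgr [ 87. 140. 195.]
[339. 162.] 187 mean [ 0.6251 -0.0942  0.083 ] mec [ 0.6256 -0.095 ] 0.0152 bgr [ 91. 145. 201.]
[226. 175.] 175 mean [0.5916 0.1344 0.0799] mec [0.5919 0.1345] 0.0149 bgr [100. 155. 213.]
[355. 184.] 193 mean [ 0.5807 -0.1274  0.0827] mec [ 0.5813 -0.1288] 0.0157 bgr [ 89. 142. 197.]
[371. 206.] 199 mean [ 0.5363 -0.1608  0.0826] mec [ 0.5366 -0.1623] 0.0154 bgr [ 89. 142. 197.]
[344. 209.] 190 mean [ 0.5294 -0.1058  0.0829] mec [ 0.5294 -0.1067] 0.0152 bgr [ 92. 146. 202.]
[114. 221.] 198 mean [0.491  0.3545 0.0793] mec [0.4908 0.3554] 0.0156 bgr [ 70. 151.  56.]
[159. 233.] 190 mean [0.4706 0.2631 0.0794] mec [0.4709 0.2635] 0.0152 bgr [ 91. 146. 204.]
tall
[98. 94.] 178 mean [0.7403 0.3913 0.1013] mec [0.7504 0.4045] 0.0315 bgr [80. 89. 96.]
[173. 163.] 127 mean [0.6078 0.2
[... 2353 characters left out ...]
27.] 36 mean [-0.6464  1.0798  0.101 ] mec [-0.6417  1.079 ] 0.0374 bgr [51. 70. 89.]
[195.  70.] 233 mean [-0.0585  0.6219  0.1002] mec [-0.099   0.6759] 0.1166 bgr [ 49.  75. 102.]
[285.  82.] 96 mean [0.3138 0.6741 0.1   ] mec [0.3064 0.6885] 0.0343 bgr [ 97. 107. 120.]
[ 75. 146.] 461 mean [ 0.0455 -0.0316  0.0998] mec [ 0.0056 -0.0038] 0.0861 bgr [43. 47. 38.]
[381. 144.] 172 mean [0.7615 0.3883 0.1004] mec [0.7565 0.4095] 0.0329 bgr [ 99. 109. 119.]
[305. 155.] 64 mean [0.6093 0.2377 0.0973] mec [0.6074 0.2408] 0.0141 bgr [ 66. 103. 139.]
[225. 160.] 159 mean [0.4427 0.1118 0.0982] mec [0.4389 0.1149] 0.0241 bgr [ 71. 110. 148.]
tin [ 0.58113329 -0.12820284  0.08535953  0.02      ] 457
```

Tin centre is about (0.581, -0.128), with its x axis along world (-0.119, 0.993). The empty places are (0.5745, -0.0724) and (0.588, -0.1836). The jars are at (0.592, 0.1345) and (0.471, 0.263). First I turn the tool to yaw 1.69, so that its axes line up with the tin's.

Request:
jog_arm([
  [[0, 0, 0], [0, 0, -0.12], 0.06],
  [[0, 0, 0], [0, 0, -0.12], 0.06],
  [[0, 0, 0], [0, 0, -0.12], 0.06],
  [[0, 0, 0], [0, 0, -0.12], 0.06],
  [[0, 0, 0], [0, 0, -0.12], 0.06],
  [[0, 0, 0], [0, 0, -0.12], 0.06],
  [[0, 0, 0], [0, 0, -0.12], 0.06],
  [[0, 0, 0], [0, 0, -0.12], 0.06],
  [[0, 0, 0], [0, 0, -0.12], 0.06],
  [[0, 0, 0], [0, 0, -0.12], 0.06],
  [[0, 0, 0], [0, 0, -0.034], 0.06],
  [[0, 0, 0], [0, 0, 0], 0.06],
  [[0, 0, 0], [0, 0, 0], 0.06],
], force=20)

```text
time: 1.18
ee_pos: [0.264, -0.5384, 0.1958]
tool_rot: [-3.141, -0.001, 1.688]
contact_force: [-0.3, -0.2, 0.5]
finger_gap: 0.06
```

Request:
jog_arm([
  [[0.015, 0.01, 0], [0, 0, 0], 0.06],
  [[0.034, 0.022, 0], [0, 0, 0], 0.06],
  [[0.034, 0.022, 0], [0, 0, 0], 0.06],
  [[0.034, 0.022, 0], [0, 0, 0], 0.06],
  [[0.034, 0.022, 0], [0, 0, 0], 0.06],
  [[0.034, 0.022, 0], [0, 0, 0], 0.06],
  [[0.034, 0.022, 0], [0, 0, 0], 0.06],
  [[0.034, 0.022, 0], [0, 0, 0], 0.06],
  [[0.034, 0.022, 0], [0, 0, 0], 0.06],
  [[0.034, 0.022, 0], [0, 0, 0], 0.06],
  [[0.034, 0.022, 0], [0, 0, 0], 0.06],
  [[0.034, 0.022, 0], [0, 0, 0], 0.06],
  [[0.034, 0.022, 0], [0, 0, 0], 0.06],
  [[0.034, 0.022, 0], [0, 0, 0], 0.06],
  [[0.034, 0.022, 0], [0, 0, 0], 0.06],
  [[0.034, 0.022, 0], [0, 0, 0], 0.06],
  [[0.034, 0.022, 0], [0, 0, 0], 0.06],
  [[0.034, 0.022, 0], [0, 0, 0], 0.06],
  [[0.034, 0.022, 0], [0, 0, 0], 0.06],
  [[0, 0, 0], [0, 0, 0], 0.06],
])

```text
time: 2.85
ee_pos: [0.5949, 0.1392, 0.1962]
tool_rot: [3.139, -0.003, 1.693]
contact_force: [0.1, 0.5, -0.2]
finger_gap: 0.06
```

Request:
jog_arm([
  [[-0.002, -0.002, 0.01], [0, 0, 0], 0.06],
  [[-0.002, -0.002, 0.02], [0, 0, 0], 0.06],
  [[0, 0, 0.03], [0, 0, 0], 0.06],
  [[0, 0, 0.02], [0, 0, 0], 0.06],
  [[0, 0, 0.01], [0, 0, 0], 0.06],
  [[0, 0, 0], [0, 0, 0], 0.06],
  [[0, 0, 0], [0, 0, 0], 0.06],
  [[0, 0, 0], [0, 0, 0], 0.06],
])

```text
time: 3.52
ee_pos: [0.59, 0.1272, 0.1073]
tool_rot: [3.14, 0.0, 1.689]
contact_force: [-0.1, 0.5, -0.0]
finger_gap: 0.0602
```

Run:
```python
from bench import robot
import cv2
s=robot.read_state();print(s["ee_pos"],s["tool_rot"])
for n in("scene","top"): cv2.imwrite(f"pics/{n}1.png",robot.capture(n)["image"])
a=cv2.imread("pics/scene1.png");cv2.imwrite("pics/c1.png",cv2.resize(a[80:280,160:420],None,fx=3,fy=3))
```

```text
[0.5899831  0.12719872 0.1073487 ] [3.13988167e+00 8.81594410e-06 1.68901823e+00]
```

View pics/c1.png

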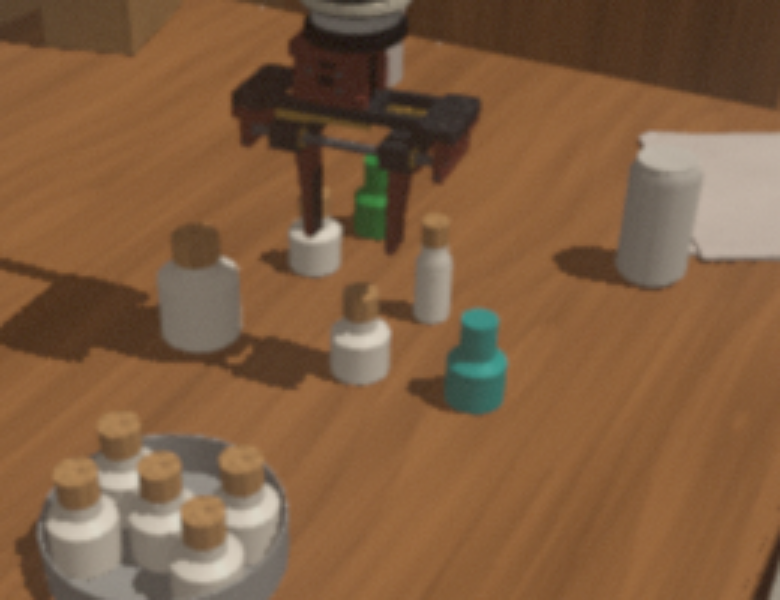

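The crop shows the open fingers above jar A's cork (crop 360,290), and the neighbours are clear. Settled, the tool is about 7 mm off in tin x and 3 mm off in y. I correct that, go down and grip.

Request:
jog_arm([
  [[0.0035, 0.0015, 0], [0, 0, 0], 0.06],
  [[0.0035, 0.001, 0.005], [0, 0, 0], 0.06],
  [[0, 0, 0.013], [0, 0, 0], 0.06],
  [[0, 0, 0.013], [0, 0, 0], 0.06],
  [[0, 0, 0.013], [0, 0, 0], 0.06],
  [[0, 0, 0.01], [0, 0, 0], 0.06],
  [[0, 0, 0.005], [0, 0, 0], 0.06],
  [[0, 0, 0], [0, 0, 0], 0.06],
  [[0, 0, 0], [0, 0, 0], 0.06],
  [[0, 0, 0], [0, 0, 0], 0.06],
])

```text
time: 4.45
ee_pos: [0.5916, 0.135, 0.0478]
tool_rot: [3.14, -0.0, 1.69]
contact_force: [0.1, 0.7, -0.8]
finger_gap: 0.0603
```

Request:
jog_arm([
  [[0, 0, 0], [0, 0, 0], 0.04],
  [[0, 0, 0], [0, 0, 0], 0.034],
  [[0, 0, 0], [0, 0, 0], 0.03],
  [[0, 0, 0], [0, 0, 0], 0.025],
  [[0, 0, 0], [0, 0, 0], 0.02],
  [[0, 0, 0], [0, 0, 0], 0.02],
  [[0, 0, 0], [0, 0, 0], 0.02],
  [[0, 0, 0], [0, 0, 0], 0.02],
], force=20)

```text
time: 5.12
ee_pos: [0.5911, 0.1349, 0.0473]
tool_rot: [3.141, -0.0, 1.69]
contact_force: [-0.3, 0.3, 1.7]
finger_gap: 0.029
```

Request:
jog_arm([
  [[0, 0, -0.01], [0, 0, 0], 0.02],
  [[0, 0, -0.02], [0, 0, 0], 0.02],
  [[0, 0, -0.025], [0, 0, 0], 0.02],
  [[0, 0, -0.025], [0, 0, 0], 0.02],
  [[0, 0, -0.025], [0, 0, 0], 0.02],
  [[-0.01, -0.002, -0.01], [0, 0, 0], 0.02],
  [[-0.02, -0.004, 0], [0, 0, 0], 0.02],
  [[-0.025, -0.005, 0], [0, 0, 0], 0.02],
  [[-0.025, -0.005, 0], [0, 0, 0], 0.02],
  [[-0.025, -0.005, 0], [0, 0, 0], 0.02],
  [[-0.025, -0.005, 0], [0, 0, 0], 0.02],
  [[-0.025, -0.005, 0], [0, 0, 0], 0.02],
  [[-0.02, -0.004, 0], [0, 0, 0], 0.02],
  [[-0.015, -0.003, 0], [0, 0, 0], 0.02],
  [[-0.01, -0.002, 0], [0, 0, 0], 0.02],
  [[-0.004, -0.001, 0], [0, 0, 0], 0.02],
  [[0, 0, 0], [0, 0, 0], 0.02],
  [[0, 0, 0], [0, 0, 0], 0.02],
  [[0, 0, 0], [0, 0, 0], 0.02],
  [[0, 0, 0], [0, 0, 0], 0.02],
])

```text
time: 6.78
ee_pos: [0.5744, -0.0716, 0.1621]
tool_rot: [-3.141, -0.0, 1.691]
contact_force: [0.0, 0.3, -0.2]
finger_gap: 0.0294
```

Run:
```python
from bench import robot
import cv2,pickle
s=robot.read_state();print(s["ee_pos"],s["tool_rot"],s["finger_gap"],s["contact_force"])
d=robot.capture("scene");pickle.dump(d,open("s2.pkl","wb"));a=d["image"]
cv2.imwrite("pics/c2.png",cv2.resize(a[100:310,120:390],None,fx=2.8,fy=2.8))
from h import *
W=cloud(d);m=(W[...,2]>.1)&(W[...,2]<.16)&(abs(W[...,0]-.575)<.06)&(abs(W[...,1]+.07)<.06)
# white body of held jar
im=a.astype(int);w=m&(im.min(2)>120)
P=W[w]
for lo in np.arange(.1,.16,.006):
    Q=P[(P[:,2]>=lo)&(P[:,2]<lo+.006)]
    if len(Q)>8: print(round(lo,3),len(Q),circ(Q[:,:2],.025).round(4))
print(P[:,2].min())
```

```text
[ 0.57444059 -0.07163276  0.16211614] [-3.14147530e+00 -3.78810722e-04  1.69093832e+00] 0.02939963541264199 [ 0.00107707  0.26598077 -0.22627144]
0.118 29 [ 0.5739 -0.0704]
0.124 34 [ 0.574  -0.0701]
0.13 31 [ 0.6173 -0.0903]
0.136 30 [ 0.5739 -0.0696]
0.142 28 [ 0.5738 -0.0702]
0.148 25 [ 0.574  -0.0702]
0.154 31 [ 0.6192 -0.0673]
0.11869129786573251
```

View pics/c2.png

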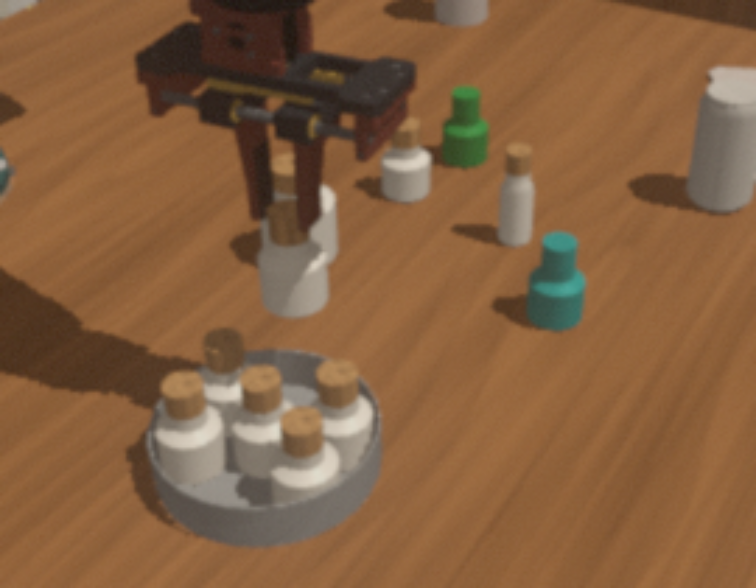

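The jar hangs upright above the +x place, and the scene camera agrees with the TCP to about 1 mm. Next I lower it.

Request:
jog_arm([
  [[-0.001, 0, 0.005], [0, 0, 0], 0.02],
  [[0, 0, 0.012], [0, 0, 0], 0.02],
  [[0, 0, 0.015], [0, 0, 0], 0.02],
  [[0, 0, 0.015], [0, 0, 0], 0.02],
  [[0, 0, 0.015], [0, 0, 0], 0.02],
  [[0, 0, 0.012], [0, 0, 0], 0.02],
  [[0, 0, 0.01], [0, 0, 0], 0.02],
  [[0, 0, 0.008], [0, 0, 0], 0.02],
  [[0, 0, 0.006], [0, 0, 0], 0.02],
  [[0, 0, 0.004], [0, 0, 0], 0.02],
  [[0, 0, 0], [0, 0, 0], 0.02],
  [[0, 0, 0], [0, 0, 0], 0.02],
  [[0, 0, 0], [0, 0, 0], 0.02],
])

```text
time: 7.92
ee_pos: [0.5751, -0.0737, 0.0607]
tool_rot: [3.141, 0.0, 1.69]
contact_force: [-0.2, -1.2, -1.2]
finger_gap: 0.0292
```

Request:
jog_arm([
  [[0.001, 0, 0.002], [0, 0, 0], 0.02],
  [[0, 0, 0.002], [0, 0, 0], 0.02],
  [[0, 0, 0.002], [0, 0, 0], 0.02],
  [[0, 0, 0.002], [0, 0, 0], 0.02],
  [[0, 0, 0.001], [0, 0, 0], 0.02],
  [[0, 0, 0.001], [0, 0, 0], 0.02],
  [[0, 0, 0], [0, 0, 0], 0.02],
  [[0, 0, 0], [0, 0, 0], 0.02],
  [[0, 0, 0], [0, 0, 0], 0.02],
])

```text
time: 8.67
ee_pos: [0.5745, -0.0726, 0.0503]
tool_rot: [3.141, -0.0, 1.69]
contact_force: [-0.3, -0.0, 1.8]
finger_gap: 0.0293
```

Request:
jog_arm([
  [[0, 0, 0.0005], [0, 0, 0], 0.02],
  [[0, 0, 0], [0, 0, 0], 0.033],
  [[0, 0, 0], [0, 0, 0], 0.038],
  [[0, 0, 0], [0, 0, 0], 0.044],
  [[0, 0, 0], [0, 0, 0], 0.048],
  [[0, 0, 0], [0, 0, 0], 0.048],
  [[0, 0, 0], [0, 0, 0], 0.048],
  [[0, 0, -0.005], [0, 0, 0], 0.048],
  [[0, 0, -0.01], [0, 0, 0], 0.048],
  [[0, 0, -0.02], [0, 0, 0], 0.048],
  [[0, 0, -0.03], [0, 0, 0], 0.048],
  [[0, 0, -0.03], [0, 0, 0], 0.048],
  [[0, 0, -0.03], [0, 0, 0], 0.048],
  [[0, 0, -0.01], [0, 0, 0], 0.06],
  [[0, 0, 0], [0, 0, 0], 0.06],
  [[0, 0, 0], [0, 0, 0], 0.06],
])

```text
time: 10.0
ee_pos: [0.5745, -0.0726, 0.1849]
tool_rot: [3.141, 0.0, 1.69]
contact_force: [0.6, -0.4, 0.5]
finger_gap: 0.0593
```

Run:
```python
from bench import robot
import cv2
from h import *
s=robot.read_state();print(s["ee_pos"],s["tool_rot"])
d=robot.capture("scene");cv2.imwrite("pics/c3.png",cv2.resize(d["image"][100:310,120:390],None,fx=2.8,fy=2.8))
tops(d,.072,.09)
```

```text
[ 0.57452193 -0.07258553  0.1849339 ] [3.14056762e+00 2.86513374e-04 1.68980700e+00]
[43. 32.] 336 mean [-1.2197  0.7709  0.0807] mec [-1.2181  0.7963] 0.2819 bgr [125. 139. 147.]
[243.  27.] 69 mean [-0.3136  1.3535  0.0811] mec [-0.3111  1.3516] 0.1007 bgr [40. 60. 81.]
[162.  31.] 26 mean [-0.6493  1.0786  0.0821] mec [-0.6498  1.0838] 0.0242 bgr [48. 68. 88.]
[183.  77.] 90 mean [-0.0897  0.5783  0.0811] mec [-0.089   0.5794] 0.0456 bgr [46. 69. 92.]
[285.  87.] 98 mean [0.3123 0.6745 0.0812] mec [0.3018 0.6919] 0.0366 bgr [ 99. 110. 124.]
[286. 134.] 58 mean [0.4929 0.353  0.0782] mec [0.4923 0.3559] 0.0159 bgr [ 56. 113.  71.]
[104. 135.] 30 mean [0.0357 0.0725 0.0813] mec [0.0424 0.0669] 0.0172 bgr [63. 69. 57.]
[ 74. 153.] 402 mean [ 0.0469 -0.04    0.081 ] mec [ 0.0295 -0.0269] 0.0852 bgr [52. 56. 44.]
[264. 145.] 64 mean [0.4726 0.2613 0.0785] mec [0.4698 0.2644] 0.0174 bgr [ 73. 113. 150.]
[379. 150.] 139 mean [0.7611 0.3883 0.0809] mec [0.7569 0.4089] 0.0329 bgr [103. 113. 124.]
[305. 161.] 53 mean [0.6124 0.2337 0.0816] mec [0.6109 0.2365] 0.0117 bgr [ 74. 100. 126.]
[224. 168.] 88 mean [0.4481 0.1017 0.0807] mec [0.4432 0.1075] 0.0191 bgr [ 77. 100. 124.]
[319. 187.] 98 mean [0.6945 0.1443 0.079 ] mec [0.6927 0.1477] 0.0168 bgr [114. 126.  68.]
[226. 221.] 149 mean [ 0.5769 -0.0745  0.081 ] mec [ 0.5749 -0.0716] 0.0169 bgr [ 76. 115. 153.]
[199. 223.] 155 mean [ 0.5323 -0.1085  0.0809] mec [ 0.5298 -0.1062] 0.016 bgr [ 52.  78. 106.]
[240. 235.] 167 mean [ 0.6279 -0.0968  0.0811] mec [ 0.6265 -0.0935] 0.0165 bgr [ 80. 119. 155.]
[213. 237.] 171 mean [ 0.5832 -0.13    0.0808] mec [ 0.5806 -0.128 ] 0.0163 bgr [ 83. 120. 155.]
[185. 239.] 172 mean [ 0.5389 -0.1641  0.081 ] mec [ 0.5371 -0.1615] 0.0162 bgr [ 77. 116. 153.]
[227. 252.] 187 mean [ 0.6344 -0.1525  0.081 ] mec [ 0.6323 -0.1496] 0.0161 bgr [ 83. 120. 155.]
```

View pics/c3.png

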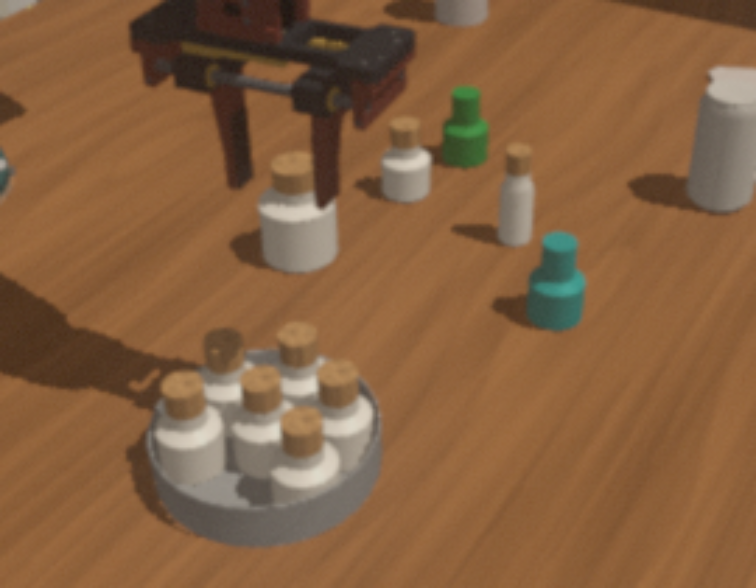

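The crop shows jar A standing in the +x place with its cork level with the others (z 0.081, at (0.575, -0.072)). Next is jar B.

Request:
jog_arm([
  [[0.02, -0.0035, 0], [0, 0, 0], 0.06],
  [[0.03, -0.0055, 0], [0, 0, 0], 0.06],
  [[0.03, -0.0055, 0], [0, 0, 0], 0.06],
  [[0.03, -0.0055, 0], [0, 0, 0], 0.06],
  [[0.03, -0.0055, 0], [0, 0, 0], 0.06],
  [[0.03, -0.0055, 0], [0, 0, 0], 0.06],
  [[0.03, -0.0055, 0], [0, 0, 0], 0.06],
  [[0.03, -0.0055, 0], [0, 0, 0], 0.06],
  [[0.03, -0.0055, 0], [0, 0, 0], 0.06],
  [[0.03, -0.0055, 0], [0, 0, 0], 0.06],
  [[0.03, -0.0055, 0], [0, 0, 0], 0.06],
  [[0.018, -0.003, 0], [0, 0, 0], 0.06],
  [[0.008, -0.0015, 0.01], [0, 0, 0], 0.06],
  [[0, 0, 0.02], [0, 0, 0], 0.06],
  [[0, 0, 0.025], [0, 0, 0], 0.06],
  [[0, 0, 0.02], [0, 0, 0], 0.06],
  [[0, 0, 0.005], [0, 0, 0], 0.06],
  [[0, 0, 0], [0, 0, 0], 0.06],
  [[0, 0, 0], [0, 0, 0], 0.06],
  [[0, 0, 0], [0, 0, 0], 0.06],
])

```text
time: 11.72
ee_pos: [0.4716, 0.2634, 0.1053]
tool_rot: [3.141, -0.0, 1.689]
contact_force: [0.1, 0.2, 0.3]
finger_gap: 0.0599
```

Request:
jog_arm([
  [[0, -0.0005, 0.005], [0, 0, 0], 0.06],
  [[0, 0, 0.012], [0, 0, 0], 0.06],
  [[0, 0, 0.013], [0, 0, 0], 0.06],
  [[0, 0, 0.013], [0, 0, 0], 0.06],
  [[0, 0, 0.01], [0, 0, 0], 0.06],
  [[0, 0, 0.005], [0, 0, 0], 0.06],
  [[0, 0, 0], [0, 0, 0], 0.06],
  [[0, 0, 0], [0, 0, 0], 0.06],
  [[0, 0, 0], [0, 0, 0], 0.04],
  [[0, 0, 0], [0, 0, 0], 0.034],
  [[0, 0, 0], [0, 0, 0], 0.03],
  [[0, 0, 0], [0, 0, 0], 0.025],
  [[0, 0, 0], [0, 0, 0], 0.02],
  [[0, 0, 0], [0, 0, 0], 0.02],
  [[0, 0, 0], [0, 0, 0], 0.02],
  [[0, 0, 0], [0, 0, 0], 0.02],
])

```text
time: 13.05
ee_pos: [0.4705, 0.2635, 0.047]
tool_rot: [3.141, -0.0, 1.69]
contact_force: [-0.5, 0.6, 2.6]
finger_gap: 0.0289
```

Request:
jog_arm([
  [[0, 0, -0.01], [0, 0, 0], 0.02],
  [[0, 0, -0.02], [0, 0, 0], 0.02],
  [[0, 0, -0.03], [0, 0, 0], 0.02],
  [[0, 0, -0.03], [0, 0, 0], 0.02],
  [[0, 0, -0.025], [0, 0, 0], 0.02],
  [[0, 0, -0.015], [0, 0, 0], 0.02],
  [[-0.015, 0.002, 0], [0, 0, 0], 0.02],
  [[-0.025, 0.0035, 0], [0, 0, 0], 0.02],
  [[-0.03, 0.0042, 0], [0, 0, 0], 0.02],
  [[-0.03, 0.0042, 0], [0, 0, 0], 0.02],
  [[-0.03, 0.0042, 0], [0, 0, 0], 0.02],
  [[-0.03, 0.0042, 0], [0, 0, 0], 0.02],
  [[-0.03, 0.0042, 0], [0, 0, 0], 0.02],
  [[-0.03, 0.0042, 0], [0, 0, 0], 0.02],
  [[-0.03, 0.0042, 0], [0, 0, 0], 0.02],
  [[-0.03, 0.0042, 0], [0, 0, 0], 0.02],
  [[-0.03, 0.0042, 0], [0, 0, 0], 0.02],
  [[-0.03, 0.0042, 0], [0, 0, 0], 0.02],
  [[-0.03, 0.0042, 0], [0, 0, 0], 0.02],
  [[-0.03, 0.0042, 0], [0, 0, 0], 0.02],
])

```text
time: 14.72
ee_pos: [0.5731, -0.1285, 0.177]
tool_rot: [-3.141, -0.0, 1.69]
contact_force: [0.4, 0.5, -1.6]
finger_gap: 0.0293
```

Request:
jog_arm([
  [[-0.025, 0.0035, 0], [0, 0, 0], 0.02],
  [[-0.018, 0.002, 0], [0, 0, 0], 0.02],
  [[-0.01, 0.001, 0], [0, 0, 0], 0.02],
  [[-0.005, 0.001, 0], [0, 0, 0], 0.02],
  [[0, 0, 0], [0, 0, 0], 0.02],
  [[0, 0, 0], [0, 0, 0], 0.02],
  [[0, 0, 0], [0, 0, 0], 0.02],
  [[0, 0, 0], [0, 0, 0], 0.02],
])

```text
time: 15.38
ee_pos: [0.5873, -0.1824, 0.1767]
tool_rot: [-3.141, -0.001, 1.691]
contact_force: [-0.4, -0.2, -1.2]
finger_gap: 0.0293
```

Run:
```python
from bench import robot
import cv2
from h import *
s=robot.read_state();print(s["ee_pos"],s["tool_rot"],s["finger_gap"])
t=np.array([.5879,-.1836]);e=t-s["ee_pos"][:2];print("dx,dy",e@[-.1193,.9929],e@[.9929,.1193])
d=robot.capture("scene");a=d["image"];cv2.imwrite("pics/c4.png",cv2.resize(a[100:310,120:390],None,fx=2.8,fy=2.8))
W=cloud(d);m=(W[...,2]>.1)&(W[...,2]<.175)&(np.hypot(W[...,0]-.588,W[...,1]+.183)<.05)&(a.min(2)>110)
P=W[m];print(len(P),P[:,2].min())
for lo in np.arange(.1,.17,.01):
    Q=P[(P[:,2]>=lo)&(P[:,2]<lo+.01)]
    if len(Q)>8: print(round(lo,3),len(Q),circ(Q[:,:2],.025).round(4))
```

```text
[ 0.58731301 -0.18242823  0.17668822] [-3.14122459e+00 -6.22675216e-04  1.69109821e+00] 0.029269107363216428
dx,dy -0.0012334770312612986 0.0004430263945506024
304 0.13087817321888062
0.13 64 [ 0.5863 -0.1803]
0.14 77 [ 0.5865 -0.1801]
0.15 71 [ 0.5865 -0.1803]
0.16 59 [ 0.5862 -0.1803]
0.17 33 [ 0.5835 -0.1798]
```

View pics/c4.png

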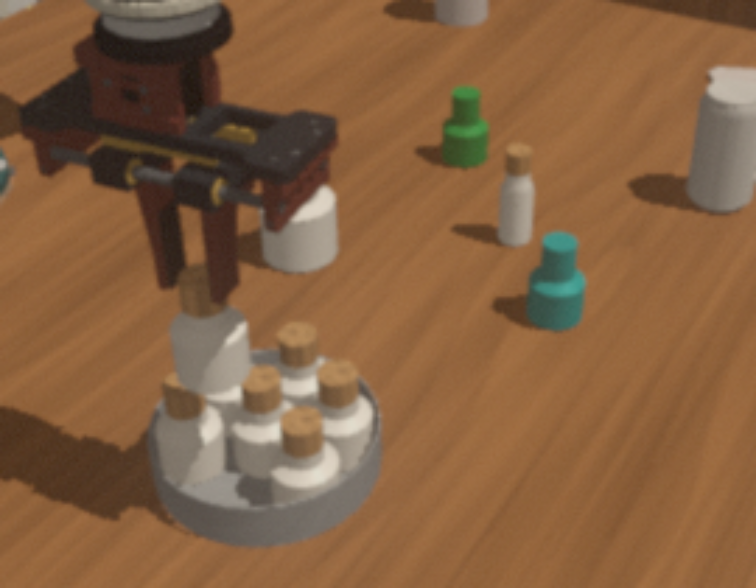

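Jar B is held upright over the tin, 1 mm off the -x place, so I lower it. For contact the TCP should be at z ≈ 0.050, about 0.127 further down.

Request:
jog_arm([
  [[-0.0005, 0, 0.005], [0, 0, 0], 0.02],
  [[0, 0, 0.012], [0, 0, 0], 0.02],
  [[0, 0, 0.015], [0, 0, 0], 0.02],
  [[0, 0, 0.015], [0, 0, 0], 0.02],
  [[0, 0, 0.015], [0, 0, 0], 0.02],
  [[0, 0, 0.015], [0, 0, 0], 0.02],
  [[0, 0, 0.012], [0, 0, 0], 0.02],
  [[0, 0, 0.01], [0, 0, 0], 0.02],
  [[0, 0, 0.008], [0, 0, 0], 0.02],
  [[0, 0, 0.006], [0, 0, 0], 0.02],
  [[0, 0, 0.003], [0, 0, 0], 0.02],
  [[0, 0, 0], [0, 0, 0], 0.02],
  [[0, 0, 0], [0, 0, 0], 0.02],
  [[0, 0, 0], [0, 0, 0], 0.02],
])

```text
time: 16.6
ee_pos: [0.5882, -0.1846, 0.0613]
tool_rot: [3.141, 0.001, 1.69]
contact_force: [-0.2, 1.0, -1.8]
finger_gap: 0.0294
```

Request:
jog_arm([
  [[0.001, 0, 0.002], [0, 0, 0], 0.02],
  [[0, 0, 0.002], [0, 0, 0], 0.02],
  [[0, 0, 0.002], [0, 0, 0], 0.02],
  [[0, 0, 0.002], [0, 0, 0], 0.02],
  [[0, 0, 0.001], [0, 0, 0], 0.02],
  [[0, 0, 0.001], [0, 0, 0], 0.02],
  [[0, 0, 0.001], [0, 0, 0], 0.02],
  [[0, 0, 0], [0, 0, 0], 0.02],
  [[0, 0, 0], [0, 0, 0], 0.02],
  [[0, 0, 0], [0, 0, 0], 0.02],
])

```text
time: 17.43
ee_pos: [0.5876, -0.1834, 0.05]
tool_rot: [3.142, 0.0, 1.69]
contact_force: [-0.8, 0.3, 4.5]
finger_gap: 0.0291
```

The contact force rose from -1.8 to 4.5 N, so the jar is on the floor. I release it, go up, and move clear of the tin.

Request:
jog_arm([
  [[0, 0, 0], [0, 0, 0], 0.033],
  [[0, 0, 0], [0, 0, 0], 0.038],
  [[0, 0, 0], [0, 0, 0], 0.044],
  [[0, 0, 0], [0, 0, 0], 0.048],
  [[0, 0, 0], [0, 0, 0], 0.048],
  [[0, 0, 0], [0, 0, 0], 0.048],
  [[0, 0, -0.005], [0, 0, 0], 0.048],
  [[0, 0, -0.01], [0, 0, 0], 0.048],
  [[0, 0, -0.02], [0, 0, 0], 0.048],
  [[0, 0, -0.03], [0, 0, 0], 0.048],
  [[0, 0, -0.03], [0, 0, 0], 0.048],
  [[0, 0, -0.03], [0, 0, 0], 0.048],
  [[-0.02, 0, -0.01], [0, 0, 0], 0.048],
  [[-0.03, 0, 0], [0, 0, 0], 0.048],
  [[-0.03, 0, 0], [0, 0, 0], 0.048],
  [[-0.03, 0, 0], [0, 0, 0], 0.048],
  [[-0.03, 0, 0], [0, 0, 0], 0.048],
  [[-0.02, 0, 0], [0, 0, 0], 0.048],
  [[0, 0, 0], [0, 0, 0], 0.048],
  [[0, 0, 0], [0, 0, 0], 0.048],
])

```text
time: 19.1
ee_pos: [0.6065, -0.343, 0.1852]
tool_rot: [3.141, -0.0, 1.688]
contact_force: [0.8, -0.1, -0.2]
finger_gap: 0.0482
```

Request:
jog_arm([
  [[-0.03, 0, 0], [0, 0, 0], 0.048],
  [[-0.03, 0, 0], [0, 0, 0], 0.048],
  [[-0.03, 0, 0], [0, 0, 0], 0.048],
  [[-0.02, 0, 0], [0, 0, 0], 0.048],
  [[0, 0, 0], [0, 0, 0], 0.048],
  [[0, 0, 0], [0, 0, 0], 0.048],
  [[0, 0, 0], [0, 0, 0], 0.048],
])

```text
time: 19.68
ee_pos: [0.6196, -0.4492, 0.1848]
tool_rot: [-3.141, -0.002, 1.691]
contact_force: [0.4, 0.1, 0.9]
finger_gap: 0.0477
```

Run:
```python
from bench import robot
import cv2
from h import *
s=robot.read_state();print(s["time"],s["ee_pos"],abs(s["joint_velocities"]).max())
d=robot.capture("top");cv2.imwrite("pics/t5.png",d["image"]);tops(d,.072,.09);print("tall");tops(d,.09,.11)
d=robot.capture("scene");cv2.imwrite("pics/c5.png",cv2.resize(d["image"][100:310,120:390],None,fx=2.8,fy=2.8))
```

```text
19.6833 [ 0.61962609 -0.44918819  0.18476598] 0.009354559947205712
[102.  97.] 125 mean [0.7401 0.3906 0.0815] mec [0.7506 0.4051] 0.0317 bgr [79. 88. 95.]
[222. 125.] 180 mean [0.6932 0.147  0.0799] mec [0.6942 0.1473] 0.0154 bgr [167. 185.  62.]
[366. 159.] 194 mean [ 0.6321 -0.1495  0.0828] mec [ 0.6322 -0.1506] 0.0155 bgr [ 87. 140. 195.]
[339. 162.] 187 mean [ 0.625  -0.094   0.0828] mec [ 0.6255 -0.0947] 0.0152 bgr [ 90. 144. 200.]
[381. 182.] 195 mean [ 0.5867 -0.1813  0.0826] mec [ 0.5876 -0.1823] 0.0158 bgr [ 87. 140. 195.]
[355. 184.] 191 mean [ 0.5806 -0.1276  0.0828] mec [ 0.5812 -0.1283] 0.0156 bgr [ 90. 143. 199.]
[328. 186.] 189 mean [ 0.5746 -0.0716  0.0828] mec [ 0.575  -0.0722] 0.0153 bgr [ 92. 146. 203.]
[371. 206.] 197 mean [ 0.5362 -0.1608  0.0827] mec [ 0.5368 -0.162 ] 0.0157 bgr [ 88. 141. 196.]
[344. 209.] 189 mean [ 0.5295 -0.1056  0.0829] mec [ 0.5296 -0.1066] 0.0152 bgr [ 92. 146. 202.]
[114. 221.] 198 mean [0.4912 0.3545 0.0794] mec [0.4915 0.3555] 0.0158 bgr [ 70. 151.  56.]
tall
[97. 94.] 183 mean [0.7401 0.3919 0.1016] mec [0.7513 0.4058] 0.0318 bgr [80. 89. 96.]
[173. 163.] 126 mean [0.6078 0.2393 0.0996] mec [0.6083 0.2397] 0.0122 bgr [ 86. 142. 201.]
[233. 251.] 372 mean [0.4407 0.1152 0.1   ] mec [0.4404 0.1152] 0.021 bgr [ 94. 152. 211.]
```

View pics/c5.png

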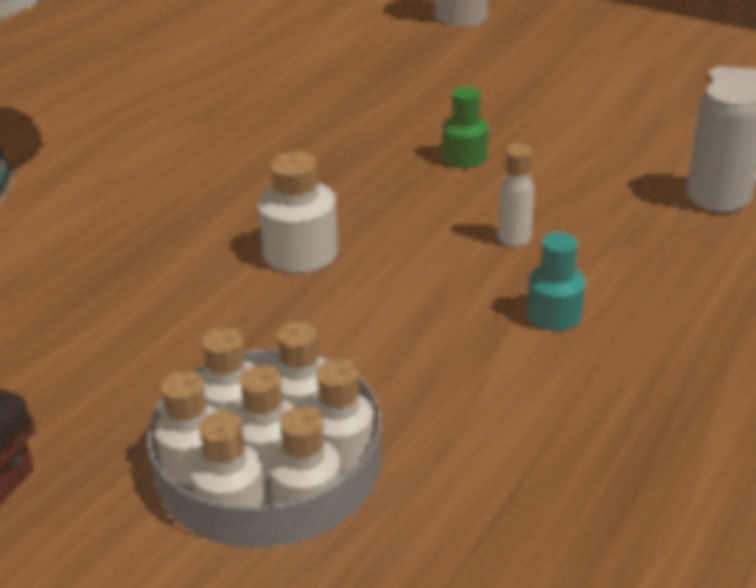

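View pics/t5.png

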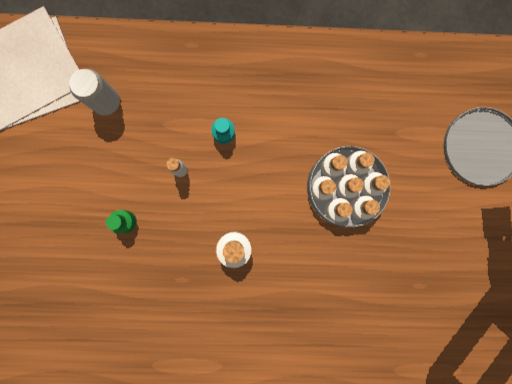

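Both pictures show all seven jars seated in the tin (new corks at top (328,186) and (381,182), z 0.083). The wide jar, slim jar and look-alikes have not moved, and the arm is clear.

```bash
python3 -c "
from bench import robot
print(robot.sign_off())"
```

```text
the job is handed in; nothing more can be done
None
```

I gripped both loose jars by neck and cork, lowered each to the tin's floor before letting go, and handed the job in at about 20 s of the 56 s. No verdict is given.

- **Placement:** In the last pictures, jar A's cork is at (0.575, -0.072) and jar B's at (0.588, -0.182). Each is within about 2 mm of its place's centre.
- **Seating:** Both cork tops are at z 0.083, level with the five neighbours, so the jars stand upright and fully down.
- **Bystanders:** The wide jar, slim jar, green and turquoise look-alikes and the other jars in the tin stayed within 1 mm of where they started. The gripper was clear of everything at hand-in.
- **Disagreements:** None of these checks failed. The two cameras differed by 1–2 mm, which is within calibration.

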